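# Move the water-test bottles from the storage stand to the carry caddy in the same order

### The job

The four water-test bottles stand in the grey storage stand in the order in which they are used. Put them into the four bays of the empty white carry caddy, one to a bay and in the same left-to-right order as they stand now, left and right as seen from the robot looking ahead. Keep the bottles upright and set each one down gently on the floor of its bay.

Things in the scene. Friction and masses are not known exactly. Their poses are not given: they have to be found in the camera images.
- dropper: small white plastic dropper bottle with a paper band and a narrow pointed cap: body 30 mm diameter, straight up to 56 mm, 80 mm tall over all, about 45 g. Origin: centre of its underside; z up through the cap. Rigid; grip it by the straight body.
- jar: squat white plastic jar with a wide black screw lid: body 44 mm diameter and 40 mm high, lid 46 mm diameter (47 mm over its ribs) from 40 to 58 mm, the top; about 80 g. Origin: centre of its underside; z up. The lid is tight and may be gripped.
- square: square white plastic bottle, 38 x 38 mm body 66 mm high with a round black cap 27 mm in diameter, 88 mm tall over all, about 100 g. Origin: centre of its underside; x and y square to its flat sides, standing within 0.15 rad of square with its cell; z up.
- tall: tall slim white plastic bottle with a flat white cap: body 34 mm diameter, straight up to 74 mm, cap 30 mm diameter, 100 mm tall over all, about 85 g. Origin: centre of its underside; z up.
- cell_dropper: fixed grey cell of the storage stand's row of four, where the dropper bottle starts: open box 70 x 70 mm, walls 3 mm, rim 22 mm above its underside, floor 4 mm. Origin: centre of its underside, 6 mm above the table; y along the row towards the robot's left (within 0.3 rad), x across it away from the robot, z up. Cells are identical, 70 mm apart; their order changes from start to start.
- cell_jar: fixed grey cell of the storage stand's row of four, where the squat jar starts: open box 70 x 70 mm, walls 3 mm, rim 22 mm above its underside, floor 4 mm. Origin: centre of its underside, 6 mm above the table; y along the row towards the robot's left (within 0.3 rad), x across it away from the robot, z up. Cells are identical, 70 mm apart; their order changes from start to start.
- cell_square: fixed grey cell of the storage stand's row of four, where the square bottle starts: open box 70 x 70 mm, walls 3 mm, rim 22 mm above its underside, floor 4 mm. Origin: centre of its underside, 6 mm above the table; y along the row towards the robot's left (within 0.3 rad), x across it away from the robot, z up. Cells are identical, 70 mm apart; their order changes from start to start.
- cell_tall: fixed grey cell of the storage stand's row of four, where the tall bottle starts: open box 70 x 70 mm, walls 3 mm, rim 22 mm above its underside, floor 4 mm. Origin: centre of its underside, 6 mm above the table; y along the row towards the robot's left (within 0.3 rad), x across it away from the robot, z up. Cells are identical, 70 mm apart; their order changes from start to start.
- caddy: fixed white tray 70 mm (x) by 283 mm (y), left or right of the storage stand, a wire handle folded flat behind it. Walls and 3 dividers 3 mm thick, 22 mm high, floor 4 mm: a row of four empty bays 64 x 67 mm. Origin: centre of its underside; y along the row to the robot's left (within 0.3 rad), x away from the robot, z up. Bay centres at x = 0, y = +105, +35, -35, -105 mm, left to right.
- storage: the storage stand's fixed wooden plank, 84 mm (x) by 302 mm (y), 6 mm thick, left or right of the caddy, carrying the row of four grey cells at y = +105, +35, -35 and -105 mm; low end stops beyond them. Origin: centre of its underside, on the table; axes as its cells'. A small loose glass beaker, 42 mm across and 60 mm tall, stands on the table between the stand and the caddy.
Not all that is in view belongs to the job. What is shaped like the jar but red is not meant.

How it is judged:
At the end, for the whole second after the job is handed in: All four bottles stand upright (0.12 rad), released and at rest on the floors of the caddy's bays (underside 1 to 8 mm up), each within 20 mm of its bay's centre along and across the row, in the left-to-right order of the storage cells they came from (((y of cell_dropper in the frame of storage between 0.085 and 0.125 m and y of dropper in the frame of caddy between 0.085 and 0.125 m) or (y of cell_dropper in the frame of storage between 0.015 and 0.055 m and y of dropper in the frame of caddy between 0.015 and 0.055 m) or (y of cell_dropper in the frame of storage between -0.055 and -0.015 m and y of dropper in the frame of caddy between -0.055 and -0.015 m) or (y of cell_dropper in the frame of storage between -0.125 and -0.085 m and y of dropper in the frame of caddy between -0.125 and -0.085 m)) and x of dropper in the frame of caddy between -0.02 and 0.02 m and z of dropper in the frame of caddy between 0.001 and 0.008 m and angle between each of dropper, jar, square, tall's own z axis and vertical below 0.12 rad and linear speed of each of dropper, jar, square, tall below 0.02 m/s and angular speed of each of dropper, jar, square, tall below 0.2 rad/s and ((y of cell_jar in the frame of storage between 0.085 and 0.125 m and y of jar in the frame of caddy between 0.085 and 0.125 m) or (y of cell_jar in the frame of storage between 0.015 and 0.055 m and y of jar in the frame of caddy between 0.015 and 0.055 m) or (y of cell_jar in the frame of storage between -0.055 and -0.015 m and y of jar in the frame of caddy between -0.055 and -0.015 m) or (y of cell_jar in the frame of storage between -0.125 and -0.085 m and y of jar in the frame of caddy between -0.125 and -0.085 m)) and x of jar in the frame of caddy between -0.02 and 0.02 m and z of jar in the frame of caddy between 0.001 and 0.008 m and ((y of cell_square in the frame of storage between 0.085 and 0.125 m and y of square in the frame of caddy between 0.085 and 0.125 m) or (y of cell_square in the frame of storage between 0.015 and 0.055 m and y of square in the frame of caddy between 0.015 and 0.055 m) or (y of cell_square in the frame of storage between -0.055 and -0.015 m and y of square in the frame of caddy between -0.055 and -0.015 m) or (y of cell_square in the frame of storage between -0.125 and -0.085 m and y of square in the frame of caddy between -0.125 and -0.085 m)) and x of square in the frame of caddy between -0.02 and 0.02 m and z of square in the frame of caddy between 0.001 and 0.008 m and ((y of cell_tall in the frame of storage between 0.085 and 0.125 m and y of tall in the frame of caddy between 0.085 and 0.125 m) or (y of cell_tall in the frame of storage between 0.015 and 0.055 m and y of tall in the frame of caddy between 0.015 and 0.055 m) or (y of cell_tall in the frame of storage between -0.055 and -0.015 m and y of tall in the frame of caddy between -0.055 and -0.015 m) or (y of cell_tall in the frame of storage between -0.125 and -0.085 m and y of tall in the frame of caddy between -0.125 and -0.085 m)) and x of tall in the frame of caddy between -0.02 and 0.02 m and z of tall in the frame of caddy between 0.001 and 0.008 m); the robot touches nothing.
It fails at once if a bottle is tipped by more than 0.6 rad (angle between any of dropper, jar, square, tall's own z axis and vertical above 0.6 rad).
It fails at once if a bottle is dropped or thrown down into the caddy (moving over 0.6 m/s within 18 mm of the bays' floor: a fall of about 3 cm) ((linear speed of dropper above 0.6 m/s and z of dropper in the frame of caddy below 0.022 m and x of dropper in the frame of caddy between -0.035 and 0.035 m and y of dropper in the frame of caddy between -0.14 and 0.14 m) or (linear speed of jar above 0.6 m/s and z of jar in the frame of caddy below 0.022 m and x of jar in the frame of caddy between -0.035 and 0.035 m and y of jar in the frame of caddy between -0.14 and 0.14 m) or (linear speed of square above 0.6 m/s and z of square in the frame of caddy below 0.022 m and x of square in the frame of caddy between -0.035 and 0.035 m and y of square in the frame of caddy between -0.14 and 0.14 m) or (linear speed of tall above 0.6 m/s and z of tall in the frame of caddy below 0.022 m and x of tall in the frame of caddy between -0.035 and 0.035 m and y of tall in the frame of caddy between -0.14 and 0.14 m)).
It also fails if it takes over 118 s, if anything falls off the work surface, if the arm or the gripper's body presses on something with over 40 N, if the wrist force passes 120 N, or if a joint passes its speed limit or range.

### The arm

A 7-joint arm with a two-finger parallel gripper is mounted at the origin on the work surface. World frame = base frame: x ahead of the robot, y to its left, z up, the work surface at z = 0. Lengths are in m, angles in rad, forces in N, time in s.
With the tool pointing down it reaches from about 0.425 to 0.95 m from the base axis. Payload 16.7 kg.
Tool frame: the origin (TCP) lies at the very end of the fingers, on their centre line; the grasp point (between the pads) lies 19 mm behind it (env.grasp_offset is the distance from the TCP to the grasp point, in m); x points along the fingers, z is the direction in which the jaws open and shut, and the axes are right-handed (so a half turn about x gives the same grasp; the last joint's range is limited). The gripper opens to 94 mm and grips with 3 to 60 N. Pads are 16 mm wide; open, the fingers measure 119 mm over their backs; the gripper's body (75 mm by 177 mm) begins 78 mm behind the grasp point.
Start: joints at [-1.262, 0.426, 0.074, 1.606, -0.034, 1.111, -0.067], TCP at [0.298, 0.605, 0.205] pointing down, gripper open.
Joint ranges: [-2.85, 2.85], [-0.5, 2.14], [-1.23, 1.37], [0.21, 2.46], [-1.02, 4.16], [0.16, 2.05], [-2.73, 2.73]. Speed limits (rad/s): [1.89, 1.89, 2.39, 2.39, 3.01, 3.01, 3.01].

### API

Orientations are given as a unit quaternion [w, x, y, z].
In Python, from rig import env gives the robot as it stands.
- The arm moves only by the tool servo_tool, never from a script. Its argument "targets" is one flat list of numbers, 7 for each row, row after row: the shift along the world's x, y, z in units of 25 mm (1.0 is 25 mm), then the turn, a rotation vector about the world's x, y, z in units of 5 degrees (1.0 is 5 degrees), then the closure, from 0 (fully open) to 1 (shut). In form: [dx, dy, dz, wx, wy, wz, hand, dx, dy, dz, wx, wy, wz, hand, ...]. A call has 1 to 20 rows; each row shifts and turns the commanded pose from where the row before left it; what a row does not reach is not made up. A row lasts 1/8 s, in which the tool goes at most 62.5 mm and 10.7 degrees, less where a joint would pass 70% of its speed; a pose out of reach is approached as far as the arm can. A call is refused whole if a number of a shift passes 1 or a number of a turn 1, either way. A call with a gripper value outside its range is refused whole. The fingers move at their own pace and stop on an object; "force" is the grip in N (left out, the last holds). Time passes only in rows, so rows that do not move let the fingers close. It gives the time, the measured TCP pose, the force and the opening at its end, in the units of the state.
- env.observe(): the state, without advancing time (a new reading comes with each control period).
- env.grab_frame(name): name is "scene" or "top"; returns (picture, depth): 400x640x3 uint8, blue, green, red; 400x640 float32, m along the optical axis (not along the pixel's ray), 0 where there is no reading.
- env.calibration(name): a dict with "camera_matrix" (3x3 intrinsics, pixels), "R" (3x3) and "t" (3): a world point X has camera coordinates R X + t. Camera axes: x right, y down, z forward; pixel columns grow to the right and rows downward; lengths in m; the calibration is good to about 2 mm. A picture is of the moment at which its call begins. calibration takes no time and is no camera call.
- env.job_done(): hands the job in, once; it reports no verdict.
Trained networks look in the newest picture that a camera, given by its name, has taken for a name from the list of things; names that differ only in an ending like _2 or _b are one class to them, and where a whole thing is asked for, a point or a joint stands for the part that bears it (a point fixed in the world has none). Each returns a list of dicts, best first, with "p" (0 to 1); they miss things now and then, are a little off and sometimes report something else, mostly with a low value. They report only what shows in the picture. A call takes as long as a camera call. They do not tell look-alikes from the thing itself.
- env.trace(camera, label): "region" (400x640 bool, what is visible of it) and "xy" ([column, row] in pixels, amid what is visible of it).
The state is a dict: "clock": time; "qpos": joint angles; "joint_velocities": joint speeds; "joint_efforts": joint torques, N m; "ee_pos": TCP position; "ee_rot": TCP orientation; "contact_force": force on the tool from outside, world axes, zero at the start; "ft_torque": the same for the moment, N m; "finger_gap": opening from 0.0 (shut) to 1.0 (fully open).
Only numpy, scipy, OpenCV 4.12 (cv2) and the standard library are available. Lean on these libraries where they do the work, as an engineer would, in place of code of your own. Each camera call takes 0.05 s, during which the arm holds its last target.

## Working session

There is one attempt and no reset: what is moved stays moved. The work goes in short steps, Python scripts to look and compute and a tool call to move; the robot and the scene stay as the last step left them, time stands still between calls to the robot, and variables do not carry over. Pictures are saved under pics/ and viewed, and the job is handed in when it is done.

Besides the shell and the picture viewer there is one more tool, called after ">>>" as name(argument=value, ...) on one line, values as JSON. servo_tool: Moves the arm, as the interface text tells. Its arguments: {"type":"object","properties":{"targets":{"type":"array"},"force":{"type":"number"}},"required":["targets"]}

```bash
mkdir -p pics; ls; python3 - <<'E'
from rig import env
import cv2,numpy as np
s=env.observe(); print({k:np.round(v,3).tolist() for k,v in s.items()}, env.grasp_offset)
for n in ("scene","top"):
    p,d=env.grab_frame(n); cv2.imwrite(f"pics/{n}0.png",p); np.save(f"{n}0.npy",d)
    c=env.calibration(n); print(n,{k:np.round(v,3).tolist() for k,v in c.items()})
E
```

```text
pics
{'clock': 0.0, 'qpos': [-1.262, 0.427, 0.074, 1.607, -0.034, 1.111, -0.067], 'joint_velocities': [-0.0, 0.0, 0.001, 0.001, 0.0, -0.001, -0.001], 'joint_efforts': [0.001, -93.582, 3.667, -45.42, -0.049, 0.02, 0.0], 'ee_pos': [0.298, 0.605, 0.205], 'ee_rot': [0.6, -0.374, 0.601, 0.373], 'contact_force': [0.284, -0.181, 0.359], 'ft_torque': [0.02, -0.018, -0.038], 'finger_gap': 0.998} 0.0188
scene {'camera_matrix': [[376.455, 0.0, 322.077], [0.0, 376.455, 196.503], [0.0, 0.0, 1.0]], 'R': [[-0.256, 0.967, -0.013], [0.827, 0.212, -0.521], [-0.501, -0.144, -0.853]], 't': [0.11, -0.379, 1.147]}
top {'camera_matrix': [[491.714, 0.0, 312.51], [0.0, 491.714, 197.962], [0.0, 0.0, 1.0]], 'R': [[-0.002, -1.0, -0.004], [-0.985, 0.002, -0.171], [0.171, 0.004, -0.985]], 't': [0.001, 0.453, 1.199]}
```

View pics/scene0.png

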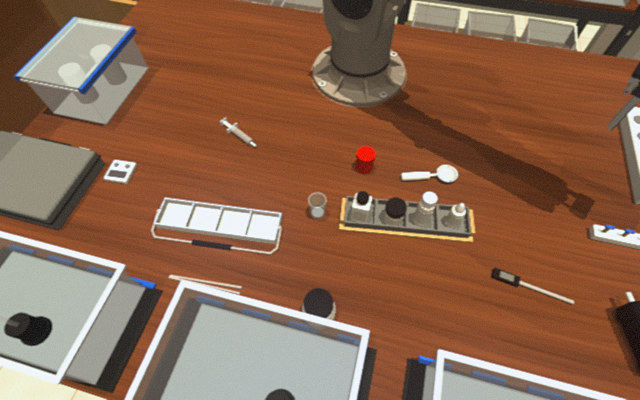

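View pics/top0.png

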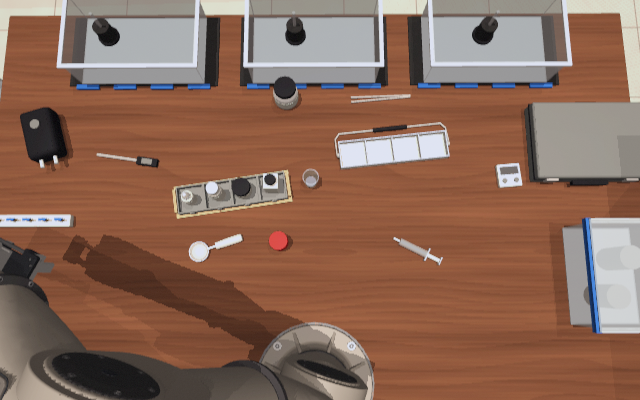

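Both pictures show the storage row, left to right from the robot: dropper (187,197), tall (212,189), jar (241,187), square (270,181) in top. The empty caddy is on the right at (393,150) and the beaker at (311,178). Things that could be mistaken for the jar are the red one (279,241) and the big black-lidded jar (285,93). The jar I want is the one in the stand at (241,187).

```bash
cat > h.py <<'E'
from rig import env
import cv2,numpy as np
def w(cam,d,mask):
    c=env.calibration(cam);K=np.array(c["camera_matrix"]);R=np.array(c["R"]);t=np.array(c["t"])
    v,u=np.nonzero(mask&(d>0)); z=d[v,u]
    X=np.stack([(u-K[0,2])/K[0,0]*z,(v-K[1,2])/K[1,1]*z,z],1)
    return (X-t)@R
def proj(cam,P):
    c=env.calibration(cam);X=np.asarray(P)@np.array(c["R"]).T+np.array(c["t"]);q=X@np.array(c["camera_matrix"]).T
    return q[...,:2]/q[...,2:]
E
python3 - <<'E'
from h import *
for cam in ("top","scene"):
    p,d=env.grab_frame(cam)
    for l in ("dropper","jar","square","tall","caddy","storage","cell_dropper","cell_jar","cell_square","cell_tall"):
        for r in env.trace(cam,l)[:3]:
            P=w(cam,d,r["region"]); 
            if len(P)<5: print(cam,l,r["p"],r["xy"],"few"); continue
            top=np.percentile(P[:,2],98); T=P[P[:,2]>top-.008]
            rc=cv2.minAreaRect((P[:,:2]*1000).astype(np.float32)) 
            print(cam,l,round(r["p"],2),np.round(r["xy"]),r["region"].sum(),"ztop",round(top,3),"topmed",T.mean(0).round(4),((T.min(0)+T.max(0))/2).round(4),"rect",np.round(rc[0]),np.round(rc[1]),round(rc[2],1))
    cv2.imwrite(f"pics/crop_{cam}.png",cv2.resize(p[120:270,150:470] if cam=="top" else p[150:260,140:490],None,fx=2.2,fy=2.2,interpolation=cv2.INTER_CUBIC))
E
```

```text
top jar 0.73 [278. 238.] 301 ztop 0.063 topmed [0.3464 0.0854 0.0585] [0.347  0.0847 0.0597] rect [349.  88.] [52. 45.] 47.9
top jar 0.68 [240. 187.] 348 ztop 0.07 topmed [0.4798 0.179  0.0666] [0.4804 0.1796 0.0672] rect [487. 183.] [63. 44.] 31.5
top square 0.6 [272. 180.] 319 ztop 0.1 topmed [0.4919 0.1049 0.0969] [0.4923 0.1051 0.0984] rect [492. 104.] [37. 39.] 89.2
top square 0.45 [216. 194.] 265 ztop 0.112 topmed [0.4679 0.241  0.1086] [0.4679 0.2412 0.1089] rect [466. 240.] [31. 32.] 85.2
top tall 0.57 [215. 196.] 281 ztop 0.112 topmed [0.4678 0.2411 0.1086] [0.4679 0.2412 0.1089] rect [475. 253.] [63. 33.] 57.3
top caddy 0.69 [392. 148.] 3237 ztop 0.024 topmed [ 0.5867 -0.2111  0.0211] [ 0.593  -0.2075  0.0246] rect [ 602. -208.] [101. 297.] 6.1
top storage 0.65 [283. 197.] 276 ztop 0.031 topmed [0.4749 0.1962 0.0262] [0.4749 0.2089 0.0277] rect [466. 206.] [ 82. 301.] 10.5
top cell_dropper 0.91 [193. 206.] 598 ztop 0.03 topmed [0.4544 0.3106 0.0271] [0.4562 0.3121 0.028 ] rect [456. 311.] [73. 72.] 8.0
top cell_jar 0.68 [251. 199.] 435 ztop 0.031 topmed [0.4691 0.1679 0.027
[... 2251 characters left out ...]
rect [ 594. -208.] [115. 306.] 6.5
scene cell_jar 0.75 [384. 219.] 377 ztop 0.029 topmed [0.494  0.1724 0.0264] [0.4786 0.177  0.0261] rect [476. 177.] [72. 70.] 7.3
scene cell_square 0.76 [368. 218.] 556 ztop 0.068 topmed [0.4962 0.1068 0.0723] [0.4956 0.1082 0.0709] rect [478. 108.] [91. 72.] 12.7
scene cell_square 0.68 [421. 226.] 645 ztop 0.029 topmed [0.4733 0.2475 0.0274] [0.4671 0.246  0.0517] rect [465. 247.] [72. 73.] 7.9
scene cell_square 0.38 [422. 210.] 541 ztop 0.11 topmed [0.468  0.2442 0.108 ] [0.4667 0.2446 0.107 ] rect [439. 251.] [38. 91.] 76.0
scene cell_tall 0.72 [424. 227.] 567 ztop 0.029 topmed [0.4769 0.2458 0.0261] [0.4692 0.2465 0.0256] rect [466. 246.] [71. 70.] 8.6
```

View pics/crop_top.png

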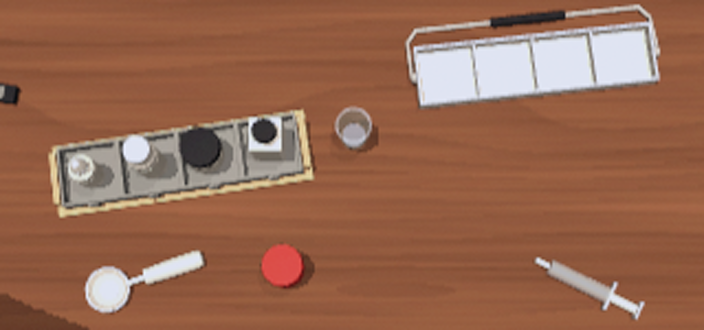

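View pics/crop_scene.png

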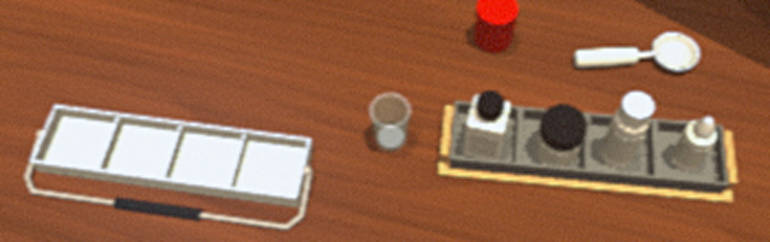

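```bash
python3 - <<'E'
from h import *
from scipy.spatial.transform import Rotation as Ro
for cam in ("top","scene"):
    p,d=env.grab_frame(cam)
    for l in ("caddy",):
        r=env.trace(cam,l)[0]
        m=r["region"]&(p.min(2)>120)
        for lo,hi in((-.01,.012),(.015,.03)):
            P=w(cam,d,m); P=P[(P[:,2]>lo)&(P[:,2]<hi)]
            rc=cv2.minAreaRect((P[:,:2]*1000).astype(np.float32)); print(cam,l,lo,len(P),P[:,2].mean().round(4),np.round(rc,1) if 0 else rc)
    # caddy mask drawn
    r=env.trace(cam,"storage")
    # square: body top plane
    for r in env.trace(cam,"square")[:1]:
        P=w(cam,d,r["region"]&(p.min(2)>140)); P=P[abs(P[:,2]-.076)<.006]
        print(cam,"sq",len(P),cv2.minAreaRect((P[:,:2]*1000).astype(np.float32)))
s=env.observe(); q=s["ee_rot"]; M=Ro.from_quat([q[1],q[2],q[3],q[0]]).as_matrix(); print(M.round(3))
E
```

```text
top caddy -0.01 2343 0.0037 ((601.0590209960938, -207.94406127929688), (97.56025695800781, 298.2352294921875), 6.098341941833496)
top caddy 0.015 578 0.0209 ((587.2675170898438, -208.3885955810547), (72.1798324584961, 295.8773498535156), 6.299929141998291)
top sq 105 ((491.5128173828125, 104.71147155761719), (37.66221618652344, 35.08723449707031), 0.6951436400413513)
scene caddy -0.01 2636 0.0037 ((593.1796875, -211.8138427734375), (111.64261627197266, 310.0418701171875), 6.137248992919922)
scene caddy 0.015 822 0.0202 ((584.7781372070312, -205.36529541015625), (72.10440063476562, 296.5687561035156), 6.06547737121582)
scene sq 130 ((491.149169921875, 108.14620208740234), (37.49454879760742, 37.230594635009766), 89.62112426757812)
[[-0.    -0.897  0.442]
 [-0.     0.442  0.897]
 [-1.     0.    -0.   ]]
```

Square yaw is about 0, so I'll grip with the jaws along world x. Going square first, then jar, tall and dropper means nothing is carried over a bottle that has already been placed.

>>> servo_tool(targets=[0.387,-0.997,0,0,0,-0.638,0,0.387,-0.997,0,0,0,-0.638,0,0.387,-0.997,0,0,0,-0.638,0,0.387,-0.997,0,0,0,-0.638,0,0.387,-0.997,0,0,0,-0.638,0,0.387,-0.997,0,0,0,-0.638,0,0.387,-0.997,0,0,0,-0.638,0,0.387,-0.997,0,0,0,-0.638,0,0.387,-0.997,0,0,0,-0.638,0,0.387,-0.997,0,0,0,-0.638,0,0.387,-0.997,0,0,0,-0.638,0,0.387,-0.997,0,0,0,-0.638,0,0.387,-0.997,0,0,0,-0.638,0,0.387,-0.997,0,0,0,-0.638,0,0.387,-0.997,0,0,0,-0.638,0,0.387,-0.997,0,0,0,-0.638,0,0.387,-0.997,0,0,0,-0.638,0,0.387,-0.997,0,0,0,-0.638,0,0.387,-0.997,0,0,0,-0.638,0,0.387,-0.997,0,0,0,-0.638,0], force=15)

```text
clock: 4.1
ee_pos: [0.4924, 0.1053, 0.2055]
ee_rot: [0.707, 0.001, 0.707, -0.001]
contact_force: [-0.5, -0.1, -0.8]
finger_gap: 0.997
```

>>> servo_tool(targets=[0,0,-1,0,0,0,0,0,0.05,-1,0,0,0,0,0,0,-1,0,0,0,0,0,0,-1,0,0,0,0,0,0,-1,0,0,0,0,0,0,-0.8,0,0,0,0,0,0,-0.6,0,0,0,0,0,0,-0.34,0,0,0,0,0,0,0,0,0,0,0])

```text
clock: 5.22
ee_pos: [0.4918, 0.1079, 0.0368]
ee_rot: [0.707, 0.0, 0.707, -0.0]
contact_force: [-0.4, -0.4, -0.5]
finger_gap: 0.998
```

```bash
python3 - <<'E'
from h import *
for cam in ("top","scene"):
    p,d=env.grab_frame(cam)
    cv2.imwrite(f"pics/g1_{cam}.png",cv2.resize(p[120:270,150:470] if cam=="top" else p[130:260,260:490],None,fx=2.4,fy=2.4,interpolation=cv2.INTER_CUBIC))
print(env.observe()["ee_pos"])
E
```

```text
[0.49219277 0.10817719 0.03741187]
```

View pics/g1_scene.png

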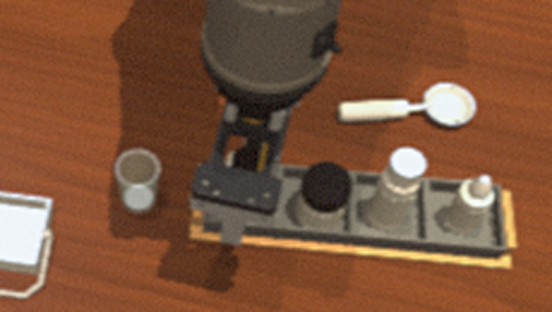

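The fingers straddle the square bottle front and back (crop about (240,190)) and clear the jar. Close.

>>> servo_tool(targets=[0,0,0,0,0,0,1,0,0,0,0,0,0,1,0,0,0,0,0,0,1,0,0,0,0,0,0,1,0,0,0,0,0,0,1,0,0,0,0,0,0,1,0,0,0,0,0,0,1,0,0,0,0,0,0,1], force=15)

```text
clock: 6.32
ee_pos: [0.4918, 0.1082, 0.037]
ee_rot: [0.707, 0.0, 0.707, -0.0]
contact_force: [-0.5, -0.3, 0.6]
finger_gap: 0.401
```

>>> servo_tool(targets=[0,0,0.5,0,0,0,1,0,0,1,0,0,0,1,0,0,1,0,0,0,1,0,0,1,0,0,0,1,0,-0.3,0.5,0,0,0,1,0.1,-0.6,0,0,0,0,1])

```text
clock: 7.08
ee_pos: [0.4946, 0.0854, 0.1376]
ee_rot: [0.708, 0.0, 0.707, 0.001]
contact_force: [1.1, -0.8, -1.8]
finger_gap: 0.405
```

>>> servo_tool(targets=[0.228,-0.88,0,0,0,0,1,0.228,-0.88,0,0,0,0,1,0.228,-0.88,0,0,0,0,1,0.228,-0.88,0,0,0,0,1,0.228,-0.88,0,0,0,0,1,0.228,-0.88,0,0,0,0,1,0.228,-0.88,0,0,0,0,1,0.228,-0.88,0,0,0,0,1,0.228,-0.88,0,0,0,0,1,0.228,-0.88,0,0,0,0,1,0.228,-0.88,0,0,0,0,1,0.228,-0.88,0,0,0,0,1,0.228,-0.88,0,0,0,0,1,0.228,-0.88,0,0,0,0,1,0.228,-0.88,0,0,0,0,1,0.228,-0.88,0,0,0,0,1,0.228,-0.88,0,0,0,0,1,0.228,-0.88,0,0,0,0,1,0,0,0,0,0,0,1,0,0,0,0,0,0,1])

```text
clock: 9.57
ee_pos: [0.5965, -0.3103, 0.1364]
ee_rot: [0.707, 0.0, 0.707, -0.0]
contact_force: [0.1, 0.1, -2.0]
finger_gap: 0.401
```

```bash
python3 - <<'E'
from h import *
for cam in ("top","scene"):
    p,d=env.grab_frame(cam)
    cv2.imwrite(f"pics/g2_{cam}.png",cv2.resize(p[90:220,300:500] if cam=="top" else p[130:270,120:340],None,fx=3,fy=3,interpolation=cv2.INTER_CUBIC))
print(env.observe()["ee_pos"])
E
```

```text
[ 0.59685416 -0.30965326  0.1367416 ]
```

View pics/g2_scene.png

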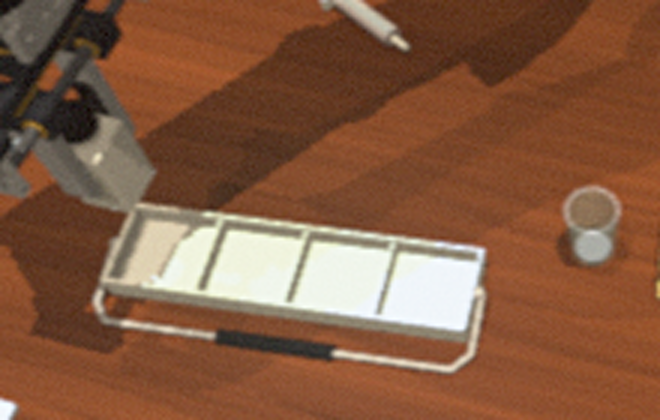

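>>> servo_tool(targets=[0,0,-1,0,0,0,1,0,0,-1,0,0,0,1,0,0,-1,0,0,0,1,0,0,-0.7,0,0,0,1,0,0,-0.3,0,0,0,1,0,0,-0.12,0,0,0,1,0,0,-0.06,0,0,0,1,0,0,-0.04,0,0,0,1,0,0,0,0,0,0,1])

```text
clock: 10.8
ee_pos: [0.5971, -0.3103, 0.0318]
ee_rot: [0.707, 0.0, 0.707, -0.0]
contact_force: [-0.9, -0.4, -0.8]
finger_gap: 0.404
```

>>> servo_tool(targets=[0,0,-0.04,0,0,0,1,0,0,0,0,0,0,1,0,0,0,0,0,0,0.7,0,0,0,0,0,0,0.5,0,0,0,0,0,0,0,0,0,0,0,0,0,0,0,0,0,0,0,0,0,0,0,0,0,0,0,0,0,0,0,0,0,0,0])

```text
clock: 11.92
ee_pos: [0.5969, -0.3103, 0.0305]
ee_rot: [0.707, 0.0, 0.707, -0.0]
contact_force: [-0.2, -0.2, 0.0]
finger_gap: 0.985
```

>>> servo_tool(targets=[0,0,0.5,0,0,0,0,0,0,1,0,0,0,0,0,0,1,0,0,0,0,0,0,1,0,0,0,0,0,0,1,0,0,0,0,-0.223,0.935,0,0,0,0,0,-0.223,0.935,0,0,0,0,0,-0.223,0.935,0,0,0,0,0,-0.223,0.935,0,0,0,0,0,-0.223,0.935,0,0,0,0,0,-0.223,0.935,0,0,0,0,0,-0.223,0.935,0,0,0,0,0,-0.223,0.935,0,0,0,0,0,-0.223,0.935,0,0,0,0,0,-0.223,0.935,0,0,0,0,0,-0.223,0.935,0,0,0,0,0,-0.223,0.935,0,0,0,0,0,-0.223,0.935,0,0,0,0,0,-0.223,0.935,0,0,0,0,0,-0.223,0.935,0,0,0,0,0])

```text
clock: 14.42
ee_pos: [0.5133, 0.041, 0.1438]
ee_rot: [0.707, 0.0, 0.707, -0.0]
contact_force: [-0.1, -0.5, -0.4]
finger_gap: 0.996
```

```bash
cat > chk.py <<'E'
from h import *
import sys
C=np.array([.586,-.2068]); th=.107; Rm=np.array([[np.cos(th),np.sin(th)],[-np.sin(th),np.cos(th)]])
names=sys.argv[2:]
for cam in ("top","scene"):
    p,d=env.grab_frame(cam)
    cv2.imwrite(f"pics/{sys.argv[1]}_{cam}.png",cv2.resize(p[100:230,150:470] if cam=="top" else p[150:270,140:490],None,fx=2.2,fy=2.2,interpolation=cv2.INTER_CUBIC))
    for l in names:
        for r in env.trace(cam,l)[:3]:
            P=w(cam,d,r["region"])
            if len(P)<5: continue
            top=np.percentile(P[:,2],98);T=P[P[:,2]>top-.008]
            m=((T.min(0)+T.max(0))/2)
            print(cam,l,round(r["p"],2),np.round(r["xy"]),"ztop",round(top,3),"world",T.mean(0).round(4),"caddy",(Rm@(T.mean(0)[:2]-C)).round(4))
s=env.observe();print(s["clock"],s["ee_pos"])
E
python3 chk.py a1 square jar
```

```text
top square 0.96 [434. 141.] ztop 0.094 world [ 0.5975 -0.3119  0.0908] caddy [ 0.0002 -0.1057]
top jar 0.57 [238. 186.] ztop 0.071 world [0.4803 0.185  0.0707] caddy [-0.0633  0.4009]
scene square 0.73 [227. 224.] ztop 0.023 world [ 0.5873 -0.1936  0.0199] caddy [0.0027 0.013 ]
scene square 0.69 [170. 208.] ztop 0.092 world [ 0.5986 -0.3077  0.0902] caddy [ 0.0018 -0.1017]
scene jar 0.97 [364. 161.] ztop 0.06 world [0.3466 0.089  0.0573] caddy [-0.2064  0.3197]
scene jar 0.85 [392. 210.] ztop 0.069 world [0.4797 0.1824 0.0663] caddy [-0.0641  0.3983]
14.725 [0.51356818 0.03949706 0.14337805]
```

View pics/a1_scene.png

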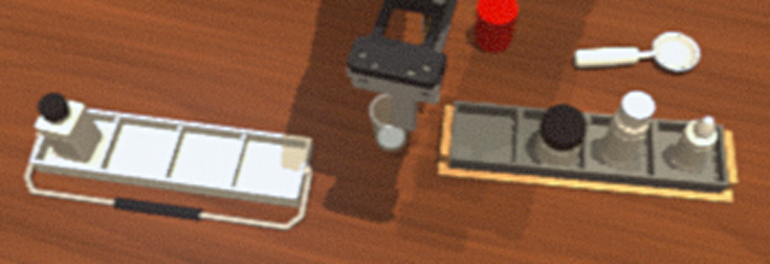

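The square stands at the centre of the rightmost bay (both cameras within 4 mm). Next is the jar.

>>> servo_tool(targets=[-0.225,0.942,0,0,0,0,0,-0.225,0.942,0,0,0,0,0,-0.225,0.942,0,0,0,0,0,-0.225,0.942,0,0,0,0,0,-0.225,0.942,0,0,0,0,0,-0.225,0.942,0,0,0,0,0,0,0,-1,0,0,0,0,0,0,-1,0,0,0,0,0,0,-1,0,0,0,0,0,0,-0.7,0,0,0,0,0,0,-0.4,0,0,0,0,0,0,0,0,0,0,0])

```text
clock: 16.23
ee_pos: [0.4796, 0.1813, 0.0402]
ee_rot: [0.707, 0.0, 0.707, -0.001]
contact_force: [0.1, 0.8, 0.8]
finger_gap: 1.0
```

>>> servo_tool(targets=[0,0,0,0,0,0,1,0,0,0,0,0,0,1,0,0,0,0,0,0,1,0,0,0,0,0,0,1,0,0,0,0,0,0,1,0,0,0,0,0,0,1,0,0,0,0,0,0,1,0,0,0.4,0,0,0,1,0,0,0.8,0,0,0,1,0,0,1,0,0,0,1,0,0,1,0,0,0,1,0,0,0.8,0,0,0,1,0,0,0,0,0,0,1])

```text
clock: 17.85
ee_pos: [0.4803, 0.182, 0.142]
ee_rot: [0.708, 0.001, 0.706, 0.0]
contact_force: [-0.8, -0.1, -1.9]
finger_gap: 0.485
```

>>> servo_tool(targets=[0.232,-0.89,0,0,0,0,1,0.232,-0.89,0,0,0,0,1,0.232,-0.89,0,0,0,0,1,0.232,-0.89,0,0,0,0,1,0.232,-0.89,0,0,0,0,1,0.232,-0.89,0,0,0,0,1,0.232,-0.89,0,0,0,0,1,0.232,-0.89,0,0,0,0,1,0.232,-0.89,0,0,0,0,1,0.232,-0.89,0,0,0,0,1,0.232,-0.89,0,0,0,0,1,0.232,-0.89,0,0,0,0,1,0.232,-0.89,0,0,0,0,1,0.232,-0.89,0,0,0,0,1,0.232,-0.89,0,0,0,0,1,0.232,-0.89,0,0,0,0,1,0.232,-0.89,0,0,0,0,1,0.232,-0.89,0,0,0,0,1,0.232,-0.89,0,0,0,0,1,0,0,0,0,0,0,1])

```text
clock: 20.35
ee_pos: [0.5891, -0.2429, 0.1396]
ee_rot: [0.707, 0.001, 0.708, -0.001]
contact_force: [-0.6, 0.4, -1.8]
finger_gap: 0.484
```

>>> servo_tool(targets=[0,0,-1,0,0,0,1,0,0,-1,0,0,0,1,0,0,-1,0,0,0,1,0,0,-0.7,0,0,0,1,0,0,-0.3,0,0,0,1,0,0,-0.12,0,0,0,1,0,0,-0.06,0,0,0,1,0,0,-0.04,0,0,0,1,0,0,0,0,0,0,1])

```text
clock: 21.48
ee_pos: [0.5899, -0.2411, 0.0352]
ee_rot: [0.707, 0.0, 0.707, -0.0]
contact_force: [0.2, -1.0, -0.4]
finger_gap: 0.482
```

>>> servo_tool(targets=[0,0,-0.05,0,0,0,1,0,0,0,0,0,0,1,0,0,0,0,0,0,0.7,0,0,0,0,0,0,0.4,0,0,0,0,0,0,0,0,0,0,0,0,0,0,0,0,0,0,0,0,0,0,0,0.5,0,0,0,0,0,0,1,0,0,0,0,0,0,1,0,0,0,0,0,0,1,0,0,0,0,0,0,1,0,0,0,0])

```text
clock: 22.98
ee_pos: [0.5897, -0.2413, 0.1479]
ee_rot: [0.707, 0.0, 0.707, -0.0]
contact_force: [0.3, 0.1, 0.2]
finger_gap: 1.002
```

>>> servo_tool(targets=[-0.243,0.968,0,0,0,0,0,-0.243,0.968,0,0,0,0,0,-0.243,0.968,0,0,0,0,0,-0.243,0.968,0,0,0,0,0,-0.243,0.968,0,0,0,0,0,-0.243,0.968,0,0,0,0,0,-0.243,0.968,0,0,0,0,0,-0.243,0.968,0,0,0,0,0,-0.243,0.968,0,0,0,0,0,-0.243,0.968,0,0,0,0,0,-0.243,0.968,0,0,0,0,0,-0.243,0.968,0,0,0,0,0,-0.243,0.968,0,0,0,0,0,-0.243,0.968,0,0,0,0,0,-0.243,0.968,0,0,0,0,0,-0.243,0.968,0,0,0,0,0,-0.243,0.968,0,0,0,0,0,-0.243,0.968,0,0,0,0,0,-0.243,0.968,0,0,0,0,0,-0.243,0.968,0,0,0,0,0])

```text
clock: 25.48
ee_pos: [0.4683, 0.2436, 0.1471]
ee_rot: [0.707, 0.001, 0.707, -0.0]
contact_force: [0.1, -0.4, 1.2]
finger_gap: 0.999
```

```bash
python3 chk.py a2 square jar tall
```

```text
top square 0.69 [435. 142.] ztop 0.095 world [ 0.5985 -0.313   0.0913] caddy [ 0.0011 -0.1069]
top jar 0.88 [405. 145.] ztop 0.065 world [ 0.591  -0.2424  0.0613] caddy [ 0.0011 -0.0359]
top jar 0.5 [279. 238.] ztop 0.062 world [0.3466 0.0853 0.0583] caddy [-0.2069  0.316 ]
top jar 0.22 [436. 140.] ztop 0.094 world [ 0.5981 -0.3125  0.0914] caddy [ 0.0008 -0.1064]
top tall 0.71 [219. 192.] ztop 0.617 world [0.3622 0.1329 0.6222] caddy [-0.1862  0.3616]
scene square 0.63 [170. 207.] ztop 0.092 world [ 0.5986 -0.3082  0.0905] caddy [ 0.0017 -0.1021]
scene square 0.24 [361. 213.] ztop 0.029 world [0.4874 0.1082 0.026 ] caddy [-0.0644  0.3237]
scene jar 0.85 [202. 215.] ztop 0.063 world [ 0.5906 -0.2387  0.0608] caddy [ 0.0011 -0.0322]
scene jar 0.61 [364. 162.] ztop 0.06 world [0.3466 0.0896 0.0574] caddy [-0.2063  0.3203]
scene tall 0.66 [420. 213.] ztop 0.11 world [0.4695 0.2382 0.1093] caddy [-0.0683  0.4549]
scene tall 0.39 [360. 211.] ztop 0.029 world [0.4856 0.1082 0.0261] caddy [-0.0662  0.324 ]
25.875 [0.46857367 0.2420623  0.14646078]
```

View pics/a2_scene.png

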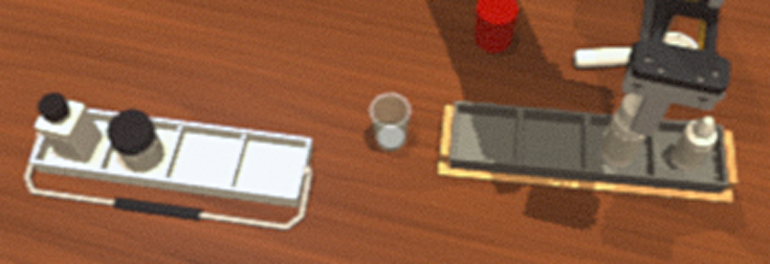

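The jar is centred in the second bay from the right, and the gripper is over the tall bottle. Descend, grip and lift.

>>> servo_tool(targets=[0,0,-1,0,0,0,0,0,0,-1,0,0,0,0,0,0,-1,0,0,0,0,0,0,-0.8,0,0,0,0,0,0,-0.4,0,0,0,0,0,0,0,0,0,0,0,0,0,0,0,0,0,1,0,0,0,0,0,0,1,0,0,0,0,0,0,1,0,0,0,0,0,0,1,0,0,0,0,0,0,1,0,0,0,0,0,0,1,0,0,0,0,0,0,1,0,0,0,0,0,0,1])

```text
clock: 27.62
ee_pos: [0.4682, 0.2429, 0.0412]
ee_rot: [0.707, 0.0, 0.707, -0.0]
contact_force: [-0.5, -0.9, 0.8]
finger_gap: 0.355
```

>>> servo_tool(targets=[0,0,0.4,0,0,0,1,0,0,0.8,0,0,0,1,0,0,1,0,0,0,1,0,0,1,0,0,0,1,0,0,0.8,0,0,0,1])

```text
clock: 28.25
ee_pos: [0.4685, 0.2429, 0.1429]
ee_rot: [0.707, 0.001, 0.707, -0.0]
contact_force: [0.2, 0.2, -0.5]
finger_gap: 0.352
```

>>> servo_tool(targets=[0.253,-0.921,0,0,0,0,1,0.253,-0.921,0,0,0,0,1,0.253,-0.921,0,0,0,0,1,0.253,-0.921,0,0,0,0,1,0.253,-0.921,0,0,0,0,1,0.253,-0.921,0,0,0,0,1,0.253,-0.921,0,0,0,0,1,0.253,-0.921,0,0,0,0,1,0.253,-0.921,0,0,0,0,1,0.253,-0.921,0,0,0,0,1,0.253,-0.921,0,0,0,0,1,0.253,-0.921,0,0,0,0,1,0.253,-0.921,0,0,0,0,1,0.253,-0.921,0,0,0,0,1,0.253,-0.921,0,0,0,0,1,0.253,-0.921,0,0,0,0,1,0.253,-0.921,0,0,0,0,1,0.253,-0.921,0,0,0,0,1,0,0,0,0,0,0,1])

```text
clock: 30.62
ee_pos: [0.582, -0.1735, 0.1418]
ee_rot: [0.707, 0.001, 0.707, -0.001]
contact_force: [0.4, 1.3, -1.0]
finger_gap: 0.355
```

>>> servo_tool(targets=[0,0,-1,0,0,0,1,0,0,-1,0,0,0,1,0,0,-1,0,0,0,1,0,0,-0.7,0,0,0,1,0,0,-0.3,0,0,0,1,0,0,-0.12,0,0,0,1,0,0,-0.08,0,0,0,1,0,0,-0.04,0,0,0,1,0,0,0,0,0,0,1])

```text
clock: 31.75
ee_pos: [0.5822, -0.1716, 0.0355]
ee_rot: [0.707, 0.0, 0.707, -0.0]
contact_force: [0.4, -0.4, -0.9]
finger_gap: 0.353
```

>>> servo_tool(targets=[0,0,-0.04,0,0,0,1,0,0,0,0,0,0,1,0,0,0,0,0,0,0.8,0,0,0,0,0,0,0.5,0,0,0,0,0,0,0,0,0,0,0,0,0,0,0,0,0,0,0,0,0,0,0,0,0,0,0,0,0,0,0.5,0,0,0,0,0,0,1,0,0,0,0,0,0,1,0,0,0,0,0,0,1,0,0,0,0,0,0,1,0,0,0,0])

```text
clock: 33.38
ee_pos: [0.5821, -0.1717, 0.1485]
ee_rot: [0.707, 0.0, 0.707, -0.0]
contact_force: [0.5, 0.4, 0.3]
finger_gap: 1.002
```

>>> servo_tool(targets=[-0.252,0.968,0,0,0,0,0,-0.252,0.968,0,0,0,0,0,-0.252,0.968,0,0,0,0,0,-0.252,0.968,0,0,0,0,0,-0.252,0.968,0,0,0,0,0,-0.252,0.968,0,0,0,0,0,-0.252,0.968,0,0,0,0,0,-0.252,0.968,0,0,0,0,0,-0.252,0.968,0,0,0,0,0,-0.252,0.968,0,0,0,0,0,-0.252,0.968,0,0,0,0,0,-0.252,0.968,0,0,0,0,0,-0.252,0.968,0,0,0,0,0,-0.252,0.968,0,0,0,0,0,-0.252,0.968,0,0,0,0,0,-0.252,0.968,0,0,0,0,0,-0.252,0.968,0,0,0,0,0,-0.252,0.968,0,0,0,0,0,-0.252,0.968,0,0,0,0,0,-0.252,0.968,0,0,0,0,0])

```text
clock: 35.88
ee_pos: [0.4561, 0.3131, 0.1476]
ee_rot: [0.707, 0.001, 0.707, -0.0]
contact_force: [-1.1, 0.8, 0.9]
finger_gap: 1.0
```

```bash
python3 chk.py a3 square jar tall dropper
```

```text
top jar 0.92 [406. 143.] ztop 0.065 world [ 0.5915 -0.2425  0.0615] caddy [ 0.0017 -0.0361]
top jar 0.79 [279. 239.] ztop 0.062 world [0.3468 0.0853 0.0579] caddy [-0.2066  0.3159]
top tall 0.86 [383. 150.] ztop 0.106 world [ 0.5837 -0.1725  0.1032] caddy [0.0014 0.0344]
top dropper 0.62 [188. 196.] ztop 0.091 world [0.4545 0.3106 0.0874] caddy [-0.0755  0.5285]
scene square 0.89 [168. 206.] ztop 0.092 world [ 0.5976 -0.3087  0.0903] caddy [ 0.0006 -0.1025]
scene jar 0.95 [364. 160.] ztop 0.06 world [0.3468 0.0891 0.0573] caddy [-0.2063  0.3197]
scene dropper 0.65 [456. 218.] ztop 0.089 world [0.4584 0.3133 0.0873] caddy [-0.0713  0.5308]
scene dropper 0.16 [173. 207.] ztop 0.092 world [ 0.5978 -0.3082  0.0903] caddy [ 0.0009 -0.102 ]
36.375 [0.456349   0.31184171 0.14687719]
```

View pics/a3_scene.png

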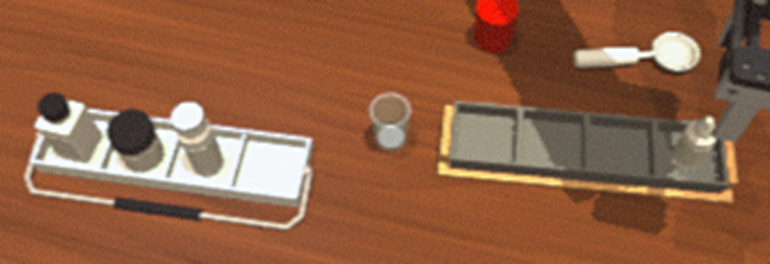

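The tall bottle is centred in bay 2 from the left. Now the dropper.

>>> servo_tool(targets=[0,0,-1,0,0,0,0,0,0,-1,0,0,0,0,0,0,-1,0,0,0,0,0,0,-0.9,0,0,0,0,0,0,-0.5,0,0,0,0,0,0,0,0,0,0,0,0,0,0,0,0,0,1,0,0,0,0,0,0,1,0,0,0,0,0,0,1,0,0,0,0,0,0,1,0,0,0,0,0,0,1,0,0,0,0,0,0,1,0,0,0,0,0,0,1,0,0,0,0,0,0,1], force=12)

```text
clock: 38.12
ee_pos: [0.4561, 0.3124, 0.0367]
ee_rot: [0.707, 0.0, 0.707, -0.0]
contact_force: [0.7, 0.7, -0.7]
finger_gap: 0.316
```

>>> servo_tool(targets=[0,0,0.4,0,0,0,1,0,0,0.8,0,0,0,1,0,0,1,0,0,0,1,0,0,1,0,0,0,1,0,0,0.8,0,0,0,1,0,0,0,0,0,0,1])

```text
clock: 38.88
ee_pos: [0.4568, 0.313, 0.1384]
ee_rot: [0.708, 0.001, 0.706, 0.001]
contact_force: [0.1, -0.2, -1.8]
finger_gap: 0.312
```

>>> servo_tool(targets=[0.263,-0.922,0,0,0,0,1,0.263,-0.922,0,0,0,0,1,0.263,-0.922,0,0,0,0,1,0.263,-0.922,0,0,0,0,1,0.263,-0.922,0,0,0,0,1,0.263,-0.922,0,0,0,0,1,0.263,-0.922,0,0,0,0,1,0.263,-0.922,0,0,0,0,1,0.263,-0.922,0,0,0,0,1,0.263,-0.922,0,0,0,0,1,0.263,-0.922,0,0,0,0,1,0.263,-0.922,0,0,0,0,1,0.263,-0.922,0,0,0,0,1,0.263,-0.922,0,0,0,0,1,0.263,-0.922,0,0,0,0,1,0.263,-0.922,0,0,0,0,1,0.263,-0.922,0,0,0,0,1,0.263,-0.922,0,0,0,0,1,0,0,0,0,0,0,1])

```text
clock: 41.25
ee_pos: [0.5741, -0.1043, 0.1361]
ee_rot: [0.707, 0.001, 0.707, -0.001]
contact_force: [-0.4, -0.9, -0.1]
finger_gap: 0.314
```

>>> servo_tool(targets=[0,0,-1,0,0,0,1,0,0,-1,0,0,0,1,0,0,-1,0,0,0,1,0,0,-0.7,0,0,0,1,0,0,-0.3,0,0,0,1,0,0,-0.12,0,0,0,1,0,0,-0.06,0,0,0,1,0,0,0,0,0,0,1])

```text
clock: 42.25
ee_pos: [0.5747, -0.1025, 0.0327]
ee_rot: [0.707, 0.0, 0.707, -0.0]
contact_force: [0.2, 1.2, 0.0]
finger_gap: 0.315
```

>>> servo_tool(targets=[0,0,-0.05,0,0,0,1,0,0,-0.03,0,0,0,1,0,0,0,0,0,0,1,0,0,0,0,0,0,0.8,0,0,0,0,0,0,0.5,0,0,0,0,0,0,0,0,0,0,0,0,0,0,0,0,0,0,0,0,0,0,0,0,0,0,0,0,0,0,0.5,0,0,0,0,0,0,1,0,0,0,0,0,0,1,0,0,0,0,0,0,1,0,0,0,0,0,0,1,0,0,0,0,-0.3,0.9,0.5,0,0,0,0,-0.3,0.9,0,0,0,0,0,-0.3,0.9,0,0,0,0,0,-0.3,0.9,0,0,0,0,0,-0.3,0.9,0,0,0,0,0,0,0,0,0,0,0,0])

```text
clock: 44.75
ee_pos: [0.5367, 0.0116, 0.1559]
ee_rot: [0.707, -0.0, 0.707, 0.001]
contact_force: [0.1, -0.2, 0.2]
finger_gap: 1.0
```

```bash
python3 chk.py a4 square jar tall dropper
```

```text
top square 0.51 [351. 150.] ztop 0.084 world [ 0.5754 -0.1021  0.0804] caddy [0.0006 0.1052]
top jar 0.53 [408. 143.] ztop 0.066 world [ 0.5916 -0.2428  0.0617] caddy [ 0.0017 -0.0364]
top tall 0.82 [383. 148.] ztop 0.106 world [ 0.5827 -0.1721  0.1031] caddy [0.0004 0.0349]
top tall 0.67 [217. 195.] ztop 0.03 world [0.4663 0.2453 0.0269] caddy [-0.0707  0.4623]
top dropper 0.75 [353. 149.] ztop 0.083 world [ 0.5751 -0.1023  0.08  ] caddy [0.0003 0.1051]
scene square 0.96 [170. 206.] ztop 0.093 world [ 0.5976 -0.3084  0.0906] caddy [ 0.0006 -0.1022]
scene square 0.21 [408. 229.] ztop 0.028 world [0.4716 0.2262 0.0254] caddy [-0.0675  0.4428]
scene jar 0.95 [364. 163.] ztop 0.06 world [0.3468 0.0893 0.0573] caddy [-0.2062  0.3199]
scene jar 0.9 [198. 212.] ztop 0.063 world [ 0.5909 -0.2383  0.0609] caddy [ 0.0015 -0.0318]
scene tall 0.92 [227. 214.] ztop 0.105 world [ 0.5828 -0.1682  0.1027] caddy [0.001  0.0388]
scene dropper 0.78 [263. 223.] ztop 0.083 world [ 0.5766 -0.0976  0.0798] caddy [0.0023 0.1096]
scene dropper 0.22 [455. 222.] ztop 0.029 world [0.4605 0.3158 0.026 ] caddy [-0.069  0.533]
45.25 [0.53699667 0.00965707 0.1551857 ]
```

View pics/a4_scene.png

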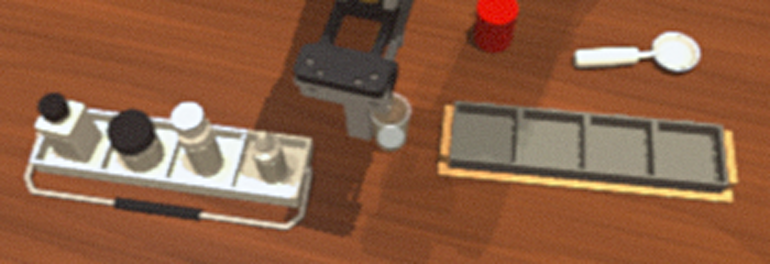

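View pics/a4_top.png

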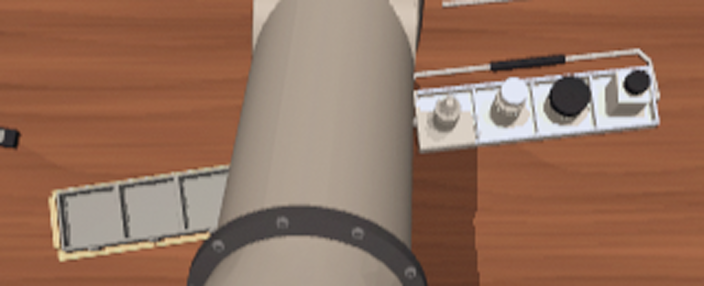

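Left to right the caddy now holds dropper, tall, jar and square. All stand upright near the bay centres, the gripper is free above, and the beaker still stands.

```bash
python3 -c "
from rig import env
print(env.job_done())"
```

```text
the job is handed in; nothing more can be done
None
```

All four bottles are in the caddy in their original left-to-right order: dropper, tall, jar, square. I moved them in the order square, jar, tall, dropper, so nothing was carried over a bottle already placed. I handed the job in with about 45 s on the robot's clock.

**Last checks:** in the final pictures the bottles measured within about 5 mm of their bay centres along the row and 2.5 mm across it. Top heights were about 0.063–0.066 m for the jar, 0.083 for the dropper, 0.092 for the square and 0.105 for the tall bottle. These fit bottles standing upright on the bay floors. The gripper was open and clear above the table, and the beaker was still standing.

**Disagreements:**
- The two cameras differed by 3–5 mm along the row, so I used averages.
- The networks gave some wrong labels, such as the red jar as "jar" and the dropper as "square". I set these aside after checking the pictures.
- In the last top view the network did not find the real square bottle. The scene camera placed it correctly, and it shows in the top picture.

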